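Dock and clamp the slicing board

ROBOT

A 7-joint arm with a two-finger parallel gripper is mounted at the origin on the work surface. World frame = base frame: x ahead of the robot, y to its left, z up, the work surface at z = 0. Lengths are in m, angles in rad, forces in N, time in s.
With the tool pointing down it reaches from about 0.4 to 0.9 m from the base axis. Payload 5.5 kg.
Tool frame: the origin (TCP) lies midway between the tips of the shut fingers; the grasp point (between the pads) lies 19 mm behind it (manip.grip_depth is the distance from the TCP to the grasp point, in m); z points along the fingers, y is the line along which they close (so a half turn about z gives the same grasp; the last joint's range is limited). The gripper opens to 92 mm and grips with 3 to 60 N. Pads are 19 mm wide; open, the fingers measure 130 mm over their backs; the gripper's body (75 mm by 190 mm) begins 47 mm behind the grasp point.
Start: joints at [-1.046, 0.501, -0.427, 1.55, 0.221, 1.138, -0.21], TCP at [0.168, 0.628, 0.227] pointing down, gripper open.
Joint ranges: [-2.88, 2.88], [-0.31, 2.03], [-1.54, 1.56], [0.2, 2.42], [-1.41, 4.55], [0.19, 2.02], [-2.57, 2.57]. Speed limits (rad/s): [2.57, 2.57, 3.14, 3.14, 3.14, 3.14, 3.14].

INTERFACE

Orientations are given as a unit quaternion [x, y, z, w].
In Python, from bench import manip, effector, viewer gives the robot as it stands. Calls block until the motion is done:
- manip.move_pose(position, orientation): joint-space move of the TCP to a pose.
- manip.servo_line(position, ori=None, vel=0.15): straight line of the TCP; ori=None keeps the orientation; vel is the mean speed in m/s.
- manip.movej(angles): joint-space move.
- effector.open_jaws() and effector.close(f_grip=None): open the fingers fully, or close them until they stop; f_grip is the grip in N (None keeps the last).
- manip.sleep(seconds).
- manip.solve_ik(position, orientation): joint angles nearest the present ones, or None.
- viewer.get_image(name): name is "side" or "top"; returns the picture (400x640x3 uint8, red, green, blue); there is no depth.
- viewer.get_calibration(name): a dict with "vfov" (degrees; the focal length in pixels is half the picture's height over the tangent of half this angle, whatever the lens; pixels are square), "cx", "cy" (the principal point, pixels), "eye" and "attitude" of the camera in the world. Camera axes: x right, y down, z forward; pixel columns grow to the right and rows downward; lengths in m; the calibration is good to about 2 mm. A picture is of the moment at which its call begins. get_calibration takes no time and is no camera call.
A pose or a line that the arm cannot do raises manip.PlanningError and nothing moves.
- manip.hand_in(): hands the job in; it is judged then, once.
Readings, each from a call of its own:
- manip.current_clock(): time.
- manip.current_q(): joint angles.
- manip.current_joint_velocities(): joint speeds.
- manip.current_tau(): joint torques, N m.
- manip.current_tool_pos(): TCP position.
- manip.current_tcp_rot(): TCP orientation.
- manip.current_force(): force on the tool from outside, world axes, zero at the start.
- manip.current_wrist_torque(): the same for the moment, N m.
- manip.current_finger_gap(): finger opening in m.
- manip.current_gripper_force(): force on a finger pad.
Only numpy, scipy, OpenCV 4.12 (cv2) and the standard library are available. Lean on these libraries where they do the work, as an engineer would, in place of code of your own. Each camera call takes 0.05 s, during which the arm holds its last target. There are 200 camera calls.

TASK

Slide the slatted bread-slicing board fully home against the back stop of its dock, pushing gently, and then clamp it there with the butterfly knob: turn the knob clockwise until the rubber foot bears firmly on the board, stop there without overtightening, and let go. The knob's wings pass close to the thin clear guard, so keep your fingers off the guard, and leave the other things on the counter where they are.

Things in the scene. Friction and masses are not known exactly. Their poses are not given: they have to be found in the camera images.
- dock: low dark metal dock fixed on the counter. Origin at counter level on the middle of the board's track; x is the way the board slides home (away from the robot), z up. Deck x -160..140, y -180..130 mm, 12 mm thick. Two aluminium rails along x guide the board: inner faces y = -78 and 78 mm, x -110..110, tops 26 mm high.
- guard: thin clear upright guard panel with black edging on the back stop, fragile. Origin and axes are the dock's: near face at x = 110 to 112 mm, y -107..107 mm, 36 to 117 mm above the counter. The wing tips pass 3 to 6 mm from it; fully opened fingers do not fit between it and the knob.
- clamp: aluminium bracket at the rear left, butterfly knob on top, round rubber foot (radius 9 mm) below, both on the knob's axis (x = 73, y = 50 mm in the dock's frame, which is its own). Post x 58..88, y 94..114 mm; arm to the axis 52 to 64 mm high, boss to 70 mm. The foot's setting differs each time: it meets the board anywhere from 0.5 to 1.35 rad of the knob; only feel tells
- knob (a joint): butterfly knob's angle, 0 to 2.1 rad, grows clockwise seen from above; starts at 0 to 0.2; stays where left. 1 rad lowers the foot 5 mm. Turning takes 0.15 N m, plus 0.005 N m per newton of foot on board; the 0.15 mostly relaxes when you pause, the rest stays. Foot under 5 N is loose, about 18 N firm (0.09 N m felt at a pause), over 35 N overtightened; 5 to 35 N lie about 0.3 rad apart.
- knob_grip (a point): on the knob's vertical axis at the wings' mid height, 90 mm above the counter. Its x axis lies along the wings and turns with them (0.87 rad - knob joint, anticlockwise from the dock's x), z up. The wings are one flat black upright bar, 68 mm long, 10 mm thick, 76 to 104 mm above the counter; a hub of 20 mm diameter below, 70 to 84 mm above the counter.
- board: slatted bamboo board, 180 (along x) x 150 x 16 mm, about 0.6 kg, loose on the deck between the rails, 3 mm of play each side. Origin: centre of its underside. Starts pulled out by 22 to 47 mm. Near its front stands a wooden cleat to push or pinch: x -81..-63, y -40..40 mm, from 16 to 44 mm above the underside. Sliding it takes 3 to 6 N, more if it binds on a rail.
- board_end (a point): middle of the board's rear edge, at its underside; when fully home it lies at x = 110 mm in the dock's frame, touching the back stop.
- jam_jar: bystander: small jar with a steel lid, diameter 42, height 55 mm, on the right strip of the dock. Origin at its underside.
- dip_dish: bystander: small white dish, diameter 60, height 28 mm, on the right strip of the dock. Origin at its underside.
- syrup: bystander: amber bottle, diameter 60, height 160 mm, to the left on the counter.
- mug: bystander: blue mug, diameter 80, height 90 mm, to the left on the counter.
- spreader: bystander: spatula 240 mm long with a wooden handle, lying to the right on the counter.
- plates: bystander: white plate, diameter 150, height 20 mm, to the right on the counter.
- cookie_tin: bystander: steel tin, diameter 90, height 100 mm, at the far left of the counter.
- stop: aluminium back stop bar across the end of the dock's track, 10 x 176 mm, 12 to 36 mm above the counter; face at x = 110 mm (origin and axes are the dock's). Pressing the board on it with over 30 N counts as ramming.
There are look-alikes about, which are no part of the job. What is shaped like the board but turquoise is not meant.

How it is judged:
On the way, in this order (a step that is already met when the one before it is completed fails the run):
1. the board is fully home against the back stop, before it is clamped (x of board_end in the frame of dock above 0.1075 m and contact force between clamp and board below 1 N), for 0.2 s.
2. the foot bears firmly on the board (contact force between clamp and board above 5 N), for 0.3 s.
At the end, for the whole second after the job is handed in: The board's rear edge is within 2.5 mm of the back stop, and the clamp's foot bears on the board with between 5 and 35 N; board and knob are at rest (x of board_end in the frame of dock above 0.1075 m and contact force between clamp and board between 5 and 35 N and linear speed of board below 0.01 m/s and velocity of joint knob below 0.05 rad/s); the robot touches nothing.
It fails at once if the clamp is overtightened (foot on the board above 35 N) (contact force between clamp and board above 35 N).
It fails at once if the robot pushes on the clear guard with more than 4 N (contact force between any of the fingers, the arm and guard above 4 N).
It fails at once if the board is rammed against the back stop with more than 30 N (contact force between stop and board above 30 N).
It fails at once if a bystander is moved by more than 25 mm (distance of any of syrup, mug, spreader, plates, cookie_tin, jam_jar, dip_dish from where it was at the start of the episode above 0.025 m).
It also fails if it takes over 69 s, if anything falls off the work surface, if the arm or the gripper's body presses on something with over 40 N, if the wrist force passes 120 N, or if a joint passes its speed limit or range.

## Working session

There is one attempt and no reset: what is moved stays moved. The work goes in short steps, each a Python script; the robot and the scene stay as the last script left them, time stands still between calls to the robot, and variables do not carry over. Pictures are saved under pics/ and viewed, at most 10 in all, crops included, and the job is handed in when it is done.

```bash
ls; mkdir -p pics; python3 - <<'E'
from bench import manip, effector, viewer
import cv2
for n in("top","side"):
    im=viewer.get_image(n); cv2.imwrite(f"pics/{n}0.png",im[:,:,::-1]); print(n,viewer.get_calibration(n))
print(manip.current_clock(),manip.current_tcp_rot(),manip.current_force(),manip.grip_depth)
E
```

```text
pics
top {'vfov': 47.90460907904402, 'cx': 321.5839529607665, 'cy': 202.55227650256887, 'eye': array([0.40798649, 0.03415461, 1.38309662]), 'attitude': array([ 0.71447528, -0.69866525,  0.03321161, -0.016998  ])}
side {'vfov': 45.92935179658188, 'cx': 315.05119530789, 'cy': 192.68638742120422, 'eye': array([ 0.1474433 , -0.70242243,  1.05889841]), 'attitude': array([ 0.91109524, -0.22833414,  0.07863091, -0.33404515])}
0.1 [ 1.30481962e-01  9.91450307e-01 -8.51989998e-04 -1.46082804e-04] [ 1.06781098 -0.77506342  0.95319234] 0.0188
```

View pics/top0.png

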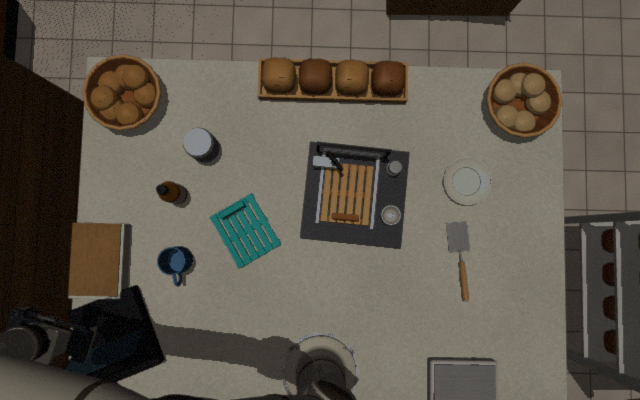

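View pics/side0.png

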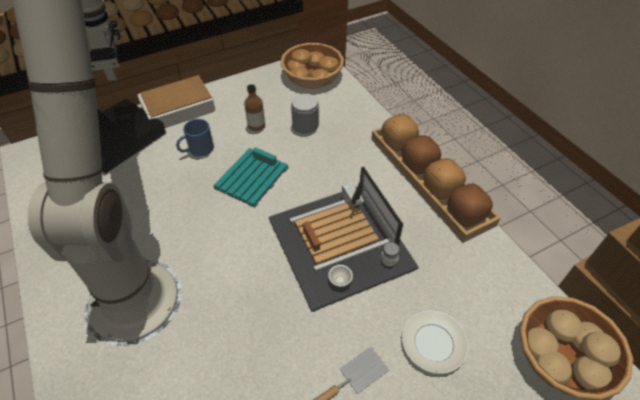

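The top view shows the bamboo board in the dark dock at about (347,190). The turquoise look-alike is at (245,230), off the dock, so the bamboo one is meant. I'll confirm in an enlarged crop.

```bash
python3 - <<'E'
import cv2
a=cv2.imread("pics/top0.png")[137:252,297:412]; b=cv2.imread("pics/side0.png")[165:305,265:420]
a=cv2.resize(a,None,fx=5,fy=5,interpolation=cv2.INTER_CUBIC);b=cv2.resize(b,None,fx=4,fy=4,interpolation=cv2.INTER_CUBIC)
f=lambda x:cv2.convertScaleAbs(x,alpha=1.7,beta=10)
cv2.imwrite("pics/c1.png",f(a));cv2.imwrite("pics/c2.png",f(b))
E
```

```text
(no output)
```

View pics/c1.png

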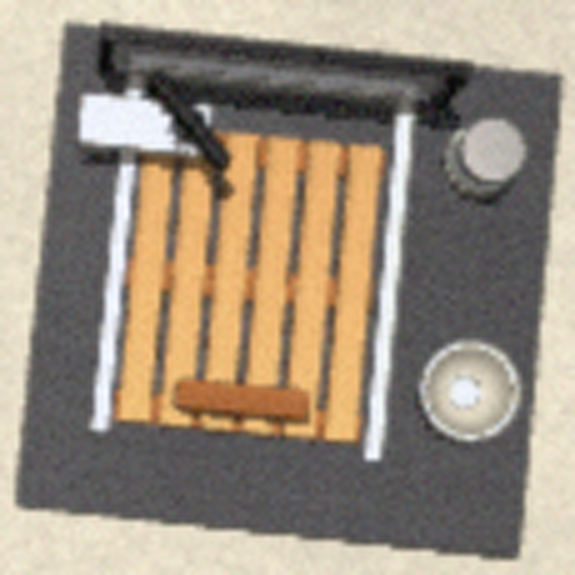

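View pics/c2.png

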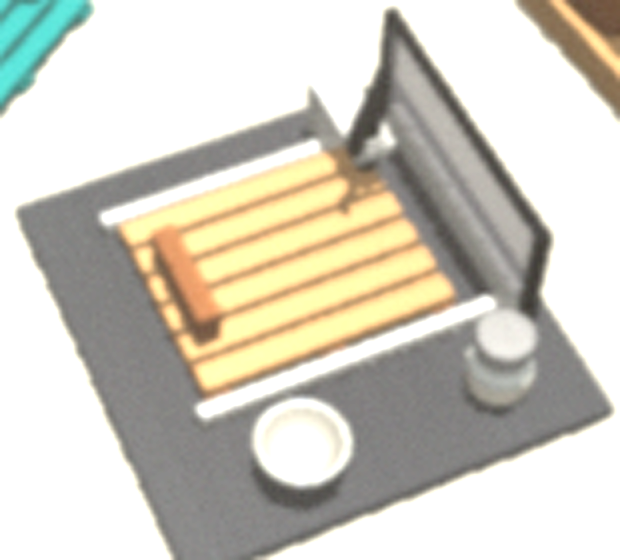

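Top crop: deck corners are at (65,22), (562,73), (518,558) and (17,506), the cleat is at about (242,400), and the wings run from (155,78) to (222,165). The bamboo slats between the rails, with a cleat in front, match the description. Side crop: guard top corners are at (390,10) and (548,240). Next I fit the poses.

```bash
cat > h.py <<'E'
from bench import manip, effector, viewer
import numpy as np
from scipy.spatial.transform import Rotation as R
def proj(P,c):
    p=R.from_quat(c["attitude"]).inv().apply(np.atleast_2d(P)-c["eye"])
    f=200/np.tan(np.radians(c["vfov"])/2)
    return p[:,:2]/p[:,2:]*f+[c["cx"],c["cy"]]
def dock2w(d,P):
    P=np.atleast_2d(P)*1.0
    return R.from_euler("z",d[2]).apply(P)+[d[0],d[1],0]
E
python3 - <<'E'
from h import *
from scipy.optimize import least_squares
T=viewer.get_calibration("top");S=viewer.get_calibration("side")
ct=lambda u:(np.array(u)+.5)/5-.5+[297,137]
cs=lambda u:(np.array(u)+.5)/4-.5+[265,165]
D=[(140,130,12),(140,-180,12),(-160,-180,12),(-160,130,12)]
Dt=ct([(65,22),(562,73),(518,558),(17,506)])
E_=[(-160,130,12),(140,-180,12),(111,107,117),(111,-107,117)]
Es=cs([(20,210),(611,408),(390,10),(548,240)])
B=[(-90,75,28),(-90,-75,28),(90,-75,28),(-81,40,56),(-81,-40,56)]
Bt=ct([(117,420),(360,440),(383,146),(175,408),(306,421)])
Bs=cs([(120,224),(207,394)]);
def pts(v):
    d=v[:3]; b=np.array([v[3],v[4],0])
    return (proj(dock2w(d,np.array(D)/1e3),T)-Dt, proj(dock2w(d,np.array(E_)/1e3),S)-Es,
      proj(dock2w(d,np.array(B)/1e3+b+[0,0,.012]),T)-Bt, proj(dock2w(d,np.array(B[:2])/1e3+b+[0,0,.012]),S)-Bs)
r=least_squares(lambda v:np.concatenate([a.ravel() for a in pts(v)]),[.5,0,0,-.03,0],loss="soft_l1",x_scale=.01)
print(r.x)
for a in pts(r.x):print(a.round(2).tolist())
d=r.x[:3]
for k in(0,.1,.2):
  a=.87-k; w=lambda s,z:np.array([73+s*34*np.cos(a),50+s*34*np.sin(a),z])/1e3
  q=dock2w(d,[w(1,104),w(-1,104)])
  print(k,((proj(q,T)-[297,137]+.5)*5-.5).round().tolist(),((proj(q,S)-[265,165]+.5)*4-.5).round().tolist())
np.save("fit.npy",r.x)
E
```

```text
[ 0.54679069 -0.07402826 -0.07684909 -0.01237291  0.00128797]
[[-0.01, -0.38], [0.33, -0.37], [0.85, -0.41], [-0.32, -0.02]]
[[-1.43, -0.77], [2.6, 0.08], [-0.94, -0.02], [-0.69, 0.37]]
[[-0.65, -0.27], [0.69, 0.7], [1.49, 0.08], [0.14, -0.04], [1.13, 0.06]]
[[-0.49, -2.98], [0.0, -1.96]]
0 [[150.0, 73.0], [233.0, 158.0]] [[385.0, 61.0], [361.0, 135.0]]
0.1 [[155.0, 70.0], [228.0, 162.0]] [[390.0, 62.0], [356.0, 134.0]]
0.2 [[159.0, 66.0], [224.0, 165.0]] [[394.0, 64.0], [351.0, 132.0]]
```

Board heights counted the deck twice; refit.

```bash
python3 - <<'E'
from h import *
from scipy.optimize import least_squares
T=viewer.get_calibration("top");S=viewer.get_calibration("side")
ct=lambda u:(np.array(u)+.5)/5-.5+[297,137]
cs=lambda u:(np.array(u)+.5)/4-.5+[265,165]
D=[(140,130,12),(140,-180,12),(-160,-180,12),(-160,130,12)]
Dt=ct([(65,22),(562,73),(518,558),(17,506)])
E_=[(-160,130,12),(140,-180,12),(111,107,117),(111,-107,117)]
Es=cs([(20,210),(611,408),(390,10),(548,240)])
B=[(-90,75,28),(-90,-75,28),(90,-75,28),(-81,40,56),(-81,-40,56)]
Bt=ct([(117,420),(360,440),(383,146),(175,408),(306,421)])
Bs=cs([(120,224),(207,394)]);
def pts(v):
    d=v[:3]; b=np.array([v[3],v[4],0])
    return (proj(dock2w(d,np.array(D)/1e3),T)-Dt, proj(dock2w(d,np.array(E_)/1e3),S)-Es,
      proj(dock2w(d,np.array(B)/1e3+b),T)-Bt, proj(dock2w(d,np.array(B[:2])/1e3+b),S)-Bs)
r=least_squares(lambda v:np.concatenate([a.ravel() for a in pts(v)]),[.5,0,0,-.03,0],loss="soft_l1",x_scale=.01)
print(r.x)
for a in pts(r.x):print(a.round(2).tolist())
d=r.x[:3]
for k in(0,.1,.2):
  a=.87-k; w=lambda s,z:np.array([73+s*34*np.cos(a),50+s*34*np.sin(a),z])/1e3
  q=dock2w(d,[w(1,104),w(-1,104)])
  print(k,((proj(q,T)-[297,137]+.5)*5-.5).round().tolist(),((proj(q,S)-[265,165]+.5)*4-.5).round().tolist())
np.save("fit.npy",r.x)
yaw=d[2]
for nm,p,y in(("cleat",np.array([[-.072+r.x[3],0,.060]]),0),("knob",[[.073,.05,.09]],.87-.1)):
    w=dock2w(d,p)[0]; print(nm,w)
    for h in(0,.08,.15):
      for o in (0,np.pi/2,np.pi,-np.pi/2,-.785,.785):
        q=(R.from_euler("z",yaw+y+o)*R.from_euler("x",np.pi)).as_quat()
        s=manip.solve_ik(w+[0,0,h],q); print(h,round(o,2),None if s is None else np.round(s,2))
E
```

```text
[ 0.54678751 -0.07403623 -0.07670262 -0.01161005  0.00195384]
[[-0.02, -0.38], [0.33, -0.38], [0.86, -0.41], [-0.31, -0.01]]
[[-1.44, -0.76], [2.6, 0.07], [-0.94, -0.02], [-0.69, 0.37]]
[[-0.92, -0.41], [-0.02, 0.51], [0.73, 0.41], [-0.24, -0.17], [0.5, -0.09]]
[[-0.13, -0.58], [0.21, 0.26]]
0 [[150.0, 73.0], [233.0, 158.0]] [[385.0, 61.0], [361.0, 135.0]]
0.1 [[155.0, 70.0], [228.0, 162.0]] [[390.0, 62.0], [356.0, 134.0]]
0.2 [[159.0, 66.0], [224.0, 165.0]] [[394.0, 64.0], [351.0, 132.0]]
cleat [ 0.46342329 -0.06762941  0.06      ]
0 0 [-0.43  0.48  0.62  2.15 -0.45  0.65 -1.14]
0 1.57 [-0.12  0.42  0.25  2.14 -0.18  0.61  0.17]
0 3.14 [ 0.06  0.41  0.03  2.13 -0.02  0.6   1.6 ]
0 -1.57 [-0.88  0.97  1.35  2.16 -1.14  1.09 -2.11]
0 -0.79 [-0.64  0.58  0.91  2.15 -0.71  0.73 -1.69]
0 0.79 [-0.24  0.43  0.38  2.14 -0.27  0.62 -0.52]
0.08 0 [-0.35  0.29  0.51  2.1  -0.2   0.8  -1.37]
0.08 1.57 [-0.13  0.27  0.25  2.09 -0.09  0.79  0.1 ]
0.08 3.14 [-0.03  0.27  0.14  2.09 -0.05  0.79  1.63]
0.08 -1.57 [-0.93  0.69  1.36  2.11 -0.81  1.04 -2.35]
0.08 -0.79 [-0.83  0.49  1.14  2.11 -0.58 
[... 683 characters left out ...]
45]
0 0.79 [-0.13  0.58  0.18  1.74 -0.13  0.83  0.02]
0.08 0 [-0.2   0.49  0.28  1.69 -0.15  0.98 -0.75]
0.08 1.57 [-0.05  0.48  0.07  1.69 -0.04  0.98  0.73]
0.08 3.14 [ 0.13  0.48 -0.16  1.68  0.09  0.99  2.2 ]
0.08 -1.57 [-0.74  0.77  1.13  1.71 -0.75  1.17 -1.84]
0.08 -0.79 [-0.25  0.49  0.34  1.69 -0.19  0.99 -1.5 ]
0.08 0.79 [-0.14  0.48  0.2   1.69 -0.11  0.98  0.  ]
0.15 0 [-0.2   0.42  0.27  1.63 -0.12  1.12 -0.77]
0.15 1.57 [-0.07  0.41  0.1   1.62 -0.04  1.11  0.73]
0.15 3.14 [ 0.09  0.41 -0.11  1.61  0.05  1.12  2.23]
0.15 -1.57 [-0.75  0.66  1.13  1.64 -0.62  1.25 -1.93]
0.15 -0.79 [-0.24  0.42  0.32  1.63 -0.14  1.12 -1.54]
0.15 0.79 [-0.15  0.41  0.2   1.62 -0.09  1.12 -0.01]
```

The fit holds: residuals are mostly under 1 px, and the board is pulled out 31.6 mm, inside the 22–47 mm range. I'll push the cleat with closed fingers and watch the force.

```bash
cat >> h.py <<'E'
v=np.load("fit.npy"); d=v[:3]; yaw=d[2]
qt=lambda a:(R.from_euler("z",yaw+a)*R.from_euler("x",np.pi)).as_quat()   # a = tool x angle in dock frame
W=lambda x,y,z:dock2w(d,[x,y,z])[0]
def todock(p): return R.from_euler("z",-yaw).apply(np.array(p)-[d[0],d[1],0])
def force(n=5):
    f=[]
    for _ in range(n): f.append(np.r_[manip.current_force(),manip.current_wrist_torque()]); manip.sleep(.01)
    f=np.array(f); r=R.from_euler("z",-yaw); m=f.mean(0)
    return np.r_[r.apply(m[:3]),r.apply(m[3:])],f.std(0)
E
python3 - <<'E'
from h import *
effector.close(20)
p=manip.current_tool_pos(); print(manip.current_finger_gap())
xb=v[3]-.081; y=v[4]
manip.move_pose(W(xb-.03,y,.22),qt(0)); print(manip.current_clock())
manip.servo_line(W(xb-.03,y,.040),vel=.12)
manip.sleep(.3); b,s=force(10); print("bias",b.round(2),s.round(2),todock(manip.current_tool_pos()))
x=xb-.026; log=[]
while x< -.05-.0:
    manip.servo_line(W(x,y,.040),vel=.03)
    f=force(3)[0]-b; log.append((round(x*1e3,1),round(todock(manip.current_tool_pos())[0]*1e3,1),*f[:2].round(1)))
    if f[0]<-2: break
    x+=.002
print(*log,manip.current_clock())
np.save("b.npy",b)
E
```

```text
0.0006022063607758858
4.15
bias [-0.11 -0.1   0.08 -0.05  0.17  0.02] [0.37 0.42 0.51 0.03 0.03 0.04] [-0.12248184  0.00201067  0.0401679 ]
(np.float64(-118.6), np.float64(-118.4), np.float64(0.6), np.float64(-0.3)) (np.float64(-116.6), np.float64(-116.6), np.float64(0.0), np.float64(0.2)) (np.float64(-114.6), np.float64(-114.5), np.float64(0.4), np.float64(0.1)) (np.float64(-112.6), np.float64(-112.5), np.float64(-0.0), np.float64(-0.1)) (np.float64(-110.6), np.float64(-110.5), np.float64(-0.0), np.float64(0.3)) (np.float64(-108.6), np.float64(-108.5), np.float64(0.2), np.float64(0.4)) (np.float64(-106.6), np.float64(-106.5), np.float64(-0.1), np.float64(-0.3)) (np.float64(-104.6), np.float64(-104.5), np.float64(-0.2), np.float64(0.3)) (np.float64(-102.6), np.float64(-103.3), np.float64(-2.7), np.float64(0.3)) 8.6917
```

Contact came where expected. Now I slide it home.

```bash
python3 - <<'E'
from h import *
b=np.load("b.npy"); y=v[4]; x=-.1026; log=[]
while x<-.060:
    near=x>-.079
    x+=.0007 if near else .003
    manip.servo_line(W(x,y,.040),vel=.02)
    f=force(3)[0]-b; log.append((round(x*1e3,1),round(todock(manip.current_tool_pos())[0]*1e3,1),*f[[0,1,5]].round(1)))
    if f[0]<-(11 if near else 14): break
for l in log: print(*l)
print(manip.current_clock())
E
```

```text
-99.6 -103.0 -7.9 -0.2 0.0
-96.6 -97.8 -3.1 1.0 0.0
-93.6 -93.6 -2.8 0.1 0.0
-90.6 -90.5 -2.8 -0.0 0.0
-87.6 -87.3 -2.8 -0.0 -0.0
-84.6 -84.3 -2.8 0.1 0.0
-81.6 -81.2 -3.2 0.1 -0.0
-78.6 -78.2 -2.9 0.2 -0.0
-77.9 -78.2 -5.1 -0.2 -0.0
-77.2 -78.2 -6.4 0.2 -0.0
-76.5 -78.2 -8.9 0.2 0.0
-75.8 -78.2 -10.8 0.2 0.0
-75.1 -75.2 -3.1 0.4 -0.0
-74.4 -74.5 -4.9 0.3 0.0
-73.7 -74.5 -6.8 -0.4 -0.0
-73.0 -74.5 -8.6 -0.1 -0.0
-72.3 -74.5 -10.2 0.1 0.0
-71.6 -73.1 -8.0 -0.4 0.0
-70.9 -73.1 -9.7 -0.4 -0.0
-70.2 -73.1 -11.9 -0.1 0.0
14.5917
```

```bash
python3 - <<'E'
from h import *
import cv2
b=np.load("b.npy"); y=v[4]; x=-.0702; log=[]
while x<-.060:
    x+=.0005
    manip.servo_line(W(x,y,.040),vel=.02)
    f=force(3)[0]-b; log.append((round(x*1e3,1),round(todock(manip.current_tool_pos())[0]*1e3,1),*f[[0,1,5]].round(1)))
    if f[0]<-17: break
for l in log: print(*l)
x0=todock(manip.current_tool_pos())[0]
manip.sleep(.2)
manip.servo_line(W(x0-.02,y,.040),vel=.1)
manip.servo_line(W(x0-.02,y,.17),vel=.2)
a=viewer.get_image("top")[137:252,297:412,::-1]; s=viewer.get_image("side")[165:305,265:420,::-1]
a=cv2.resize(a,(575,575),interpolation=cv2.INTER_CUBIC)
cv2.imwrite("pics/home.png",cv2.convertScaleAbs(a,alpha=1.7,beta=10))
cv2.imwrite("pics/home_s.png",cv2.convertScaleAbs(cv2.resize(s,None,fx=4,fy=4,interpolation=cv2.INTER_CUBIC),alpha=1.7,beta=10))
print(manip.current_clock())
E
```

```text
-69.7 -73.1 -12.6 0.8 -0.0
-69.2 -73.1 -13.5 -0.1 0.0
-68.7 -73.1 -14.9 0.0 -0.0
-68.2 -73.1 -16.1 -0.3 0.0
-67.7 -73.1 -16.9 -0.4 0.0
-67.2 -73.1 -17.5 0.2 -0.0
17.75
```

View pics/home_s.png

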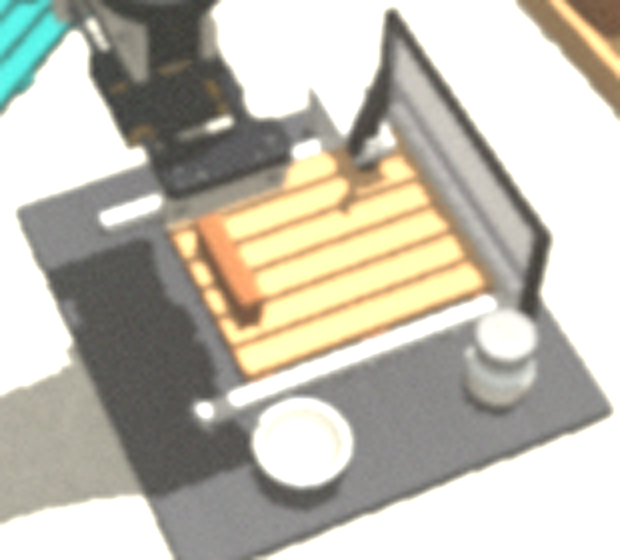

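The side view shows the board moved home: the front right corner is now at (248,378), and the rear right corner at (490,285) sits level with the rail end. The push also held 17 N with no motion. Next I check the corner by projection and start on the knob.

```bash
cat >> h.py <<'E'
AX=np.array([.073,.05])
u=lambda a:np.array([np.cos(a),np.sin(a)])
def pose(al,gap,z=.089,r=.026):
    c=AX-r*u(al)-(.0145+gap)*u(al+np.pi/2)
    return W(*c,z),qt(al+np.pi/2)
def axisM(b):   # clockwise torque applied to knob, N m
    f=force(4)[0]-b; t=todock(manip.current_tool_pos())[:2]-AX
    M=f[5]+t[0]*f[1]-t[1]*f[0]      # outside moment on tool about the axis (anticlockwise +) 
    return M, t[0]*f[1]-t[1]*f[0], f
def al_now():  # wing angle in dock frame implied by tool x axis
    x=R.from_quat(manip.current_tcp_rot()).apply([1,0,0]); return np.arctan2(x[1],x[0])-yaw-np.pi/2
E
python3 - <<'E'
from h import *
S=viewer.get_calibration("side")
for x in(.014,.017,.02): print(x,((proj(W(x-.09,-.075+v[4],.028),S)-[265,165]+.5)*4-.5).round(1),((proj(W(x+.09,-.075+v[4],.028),S)-[265,165]+.5)*4-.5).round(1))
p,q=pose(.87,.010); p[2]=.17
manip.move_pose(p,q); 
manip.servo_line(pose(.87,.010)[0],vel=.1)
manip.sleep(.3); b=force(10)[0]; np.save("b2.npy",b); print("bias",b.round(2))
g=.010
for i in range(12):
    g-=.002; al=.80
    P,Q=pose(al,g); manip.servo_line(P,Q,vel=.04)
    M,M2,f=axisM(b); print(round(g*1e3),round(M,3),round(M2,3),f.round(2))
    if np.hypot(*f[:2])>2: break
print(manip.current_clock())
E
```

```text
0.014 [[244.6 381. ]] [[492.5 286.7]]
0.017 [[248.9 379.4]] [[496.5 285.2]]
0.02 [[253.2 377.8]] [[500.5 283.7]]
bias [-0.22 -0.14  0.15 -0.04 -0.01 -0.01]
8 0.038 0.002 [ 0.07  0.23 -0.05 -0.02 -0.    0.04]
6 -0.004 -0.002 [-0.06  0.07  0.26 -0.01  0.01 -0.  ]
4 0.034 0.013 [ 0.45  0.15 -0.3  -0.    0.01  0.02]
2 0.005 -0.003 [ 0.01  0.56  0.15 -0.01  0.05  0.01]
0 0.03 0.007 [ 0.14 -0.4  -0.22 -0.04  0.01  0.02]
-2 0.073 0.082 [ 2.41 -1.69 -1.34 -0.37 -0.34 -0.01]
22.7667
```

Contact with the wing is confirmed. Before tightening, I'll check more closely that the board really touches the stop.

```bash
python3 - <<'E'
import cv2,numpy as np
s=cv2.imread("pics/home_s.png")[110:330,330:560]; t=cv2.imread("pics/home.png")[40:260,80:430]
s=cv2.resize(s,(400,383),interpolation=cv2.INTER_CUBIC)
t=cv2.resize(t,(400,251),interpolation=cv2.INTER_CUBIC); t=cv2.copyMakeBorder(t,0,383-251,0,0,cv2.BORDER_CONSTANT)
cv2.imwrite("pics/gap.png",np.hstack([s,t]))
E
```

```text
(no output)
```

View pics/gap.png

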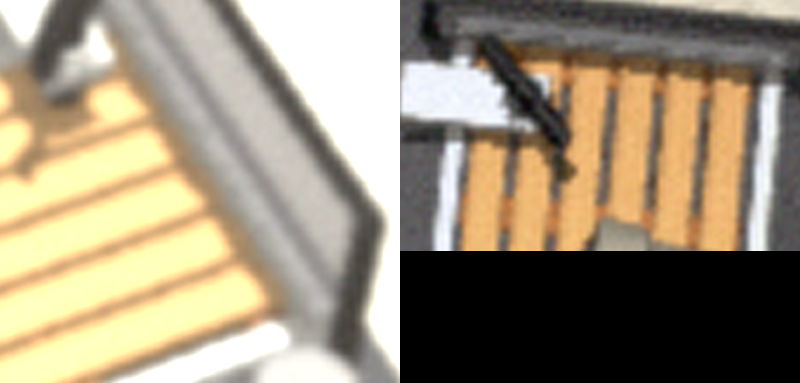

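The board's rear edge meets the grey stop with no dark gap: side part (160–270, 130–300), top part row ~50–70. It is home. Now I turn the knob in small steps, pausing to feel the torque.

```bash
sed -i 's/f=force(4)\[0\]-b; t=/f=force(8)[0]-b; t=/' h.py; python3 - <<'E'
from h import *
b=np.load("b2.npy")
al=.76; log=[]
while al>-.1:
    P,Q=pose(al,0); manip.servo_line(P,Q,vel=.04)
    manip.sleep(.12); M,M2,f=axisM(b)
    t=todock(manip.current_tool_pos())[:2]-AX; n=u(al+np.pi/2)
    log.append((round(al,2),round(M,3),round(M2,3),"lag mm",round(-(t@n+.0145)*1e3,1),f[:3].round(1)))
    if M>.12 and M2>.12: break
    al-=.05
for l in log: print(*l)
print(manip.current_clock())
E
```

```text
0.76 0.032 0.003 lag mm -0.4 [ 0.  -0.2 -0.1]
0.71 0.147 0.122 lag mm 0.7 [ 3.6 -2.  -2. ]
23.6333
```

```bash
python3 - <<'E'
from h import *
b=np.load("b2.npy")
al=.67; log=[]
while al>.38:
    P,Q=pose(al,0); manip.servo_line(P,Q,vel=.04)
    M0=axisM(b)[0]; manip.sleep(.3); M,M2,f=axisM(b)
    t=todock(manip.current_tool_pos())[:2]-AX; n=u(al+np.pi/2)
    log.append((round(al,2),round(M0,3),round(M,3),round(M2,3),"lag mm",round(-(t@n+.0145)*1e3,1),f[:3].round(1)))
    if M>.22 and M2>.22: break
    al-=.05
for l in log: print(*l)
print(manip.current_clock())
E
```

```text
0.67 0.16 0.161 0.133 lag mm 0.1 [ 3.6 -2.9 -1.7]
0.62 0.147 0.099 0.075 lag mm -0.2 [ 1.6 -2.4  0.2]
0.57 0.14 0.136 0.102 lag mm 0.2 [ 1.7 -4.  -0. ]
0.52 0.163 0.145 0.077 lag mm 0.0 [-0.1 -5.1  1.1]
0.47 0.148 0.131 0.078 lag mm 0.1 [-0.3 -5.1  1.6]
0.42 0.149 0.179 0.083 lag mm 0.1 [-0.4 -5.1  1.8]
27.7333
```

Running torque is about 0.15 N m with no board contact, as specified. I continue and watch for the rise.

```bash
cat > turn.py <<'E'
from h import *
import sys
a0,a1,step,lim=map(float,sys.argv[1:5])
b=np.load("b2.npy")
al=a0; log=[]; prev=.15
while al>=a1-1e-6:
    P,Q=pose(al,0); manip.servo_line(P,Q,vel=.04)
    ms=[axisM(b) for _ in range(3)]; M=np.mean([m[0] for m in ms]); f=ms[-1][2]
    t=todock(manip.current_tool_pos())[:2]-AX; n=u(al+np.pi/2)
    log.append((round(al,3),round(M,3),round(ms[-1][1],3),"lag",round(-(t@n+.0145)*1e3,1),f[:3].round(1)))
    if (M+prev)/2>lim or M>lim+.03: break
    prev=M; al-=step
for l in log: print(*l)
print(manip.current_clock())
E
python3 turn.py .37 -.75 .05 .19
```

```text
0.37 0.139 0.073 lag 0.0 [-0.9 -4.8  2.2]
0.32 0.145 0.076 lag 0.0 [-1.1 -4.9  1.9]
0.27 0.155 0.085 lag -0.0 [-1.2 -5.   2.1]
0.22 0.155 0.085 lag -0.1 [-1.5 -5.   1.9]
0.17 0.162 0.084 lag -0.1 [-1.5 -4.7  2. ]
0.12 0.145 0.074 lag -0.2 [-2.2 -4.4  2.2]
0.07 0.143 0.075 lag -0.2 [-2.3 -4.3  2.2]
0.02 0.147 0.069 lag -0.2 [-2.5 -4.   2.3]
-0.03 0.145 0.073 lag -0.3 [-2.7 -3.9  1.9]
-0.08 0.156 0.078 lag -0.3 [-2.6 -3.8  1.8]
-0.13 0.157 0.083 lag -0.3 [-2.9 -3.9  1.9]
-0.18 0.158 0.073 lag -0.3 [-2.9 -3.3  1.9]
-0.23 0.162 0.086 lag -0.2 [-3.4 -3.7  1.8]
-0.28 0.143 0.085 lag -0.2 [-3.5 -3.5  1.6]
-0.33 0.158 0.075 lag -0.2 [-3.8 -3.   1.5]
-0.38 0.153 0.086 lag -0.2 [-3.7 -3.1  1.3]
-0.43 0.156 0.095 lag -0.1 [-4.  -3.2  1.7]
-0.48 0.172 0.1 lag 0.2 [-4.2 -3.2  2.1]
-0.53 0.19 0.119 lag 0.5 [-5.  -3.5  2.7]
-0.58 0.207 0.143 lag 0.8 [-5.4 -4.   2.8]
36.7333
```

Contact began near -0.45 rad, and the torque is rising about 0.018 N m per step. It is about 11 N now, with 18 N as the target.

```bash
python3 turn.py -.62 -.70 .04 .232; python3 - <<'E'
from h import *
b=np.load("b2.npy")
for i in range(3):
    manip.sleep(.5); print([round(x,3) for x in axisM(b)[:2]])
E
```

```text
-0.62 0.231 0.158 lag 1.1 [-5.3 -4.3  3.5]
-0.66 0.254 0.155 lag 1.4 [-6.2 -3.9  3.9]
37.6333
[np.float64(0.243), np.float64(0.155)]
[np.float64(0.24), np.float64(0.162)]
[np.float64(0.271), np.float64(0.166)]
```

The torque is about 0.10 N m above the free-turn baseline, which is about 20 N at the foot, so firm. I back off, retreat and check.

```bash
python3 - <<'E'
from h import *
import cv2
P,Q=pose(-.66,.008); manip.servo_line(P,Q,vel=.04)
P,Q=pose(-.66,.014); manip.servo_line(P,Q,vel=.08)
P[2]=.2; manip.servo_line(P,vel=.15)
manip.move_pose(W(-.17,.0,.28),Q); manip.sleep(.3)
print(force(8)[0].round(2),manip.current_clock())
a=viewer.get_image("top")[137:252,297:412,::-1]; s=viewer.get_image("side")[165:305,265:420,::-1]
o=np.hstack([cv2.resize(a,(400,400),interpolation=cv2.INTER_CUBIC),cv2.resize(s,(400,361),interpolation=cv2.INTER_CUBIC).__class__(0) if 0 else cv2.resize(s,(400,400),interpolation=cv2.INTER_CUBIC)])
cv2.imwrite("pics/end.png",cv2.convertScaleAbs(o,alpha=1.7,beta=10))
E
```

```text
[ 0.12  0.44  0.   -0.11  0.1   0.  ] 42.0917
```

View pics/end.png

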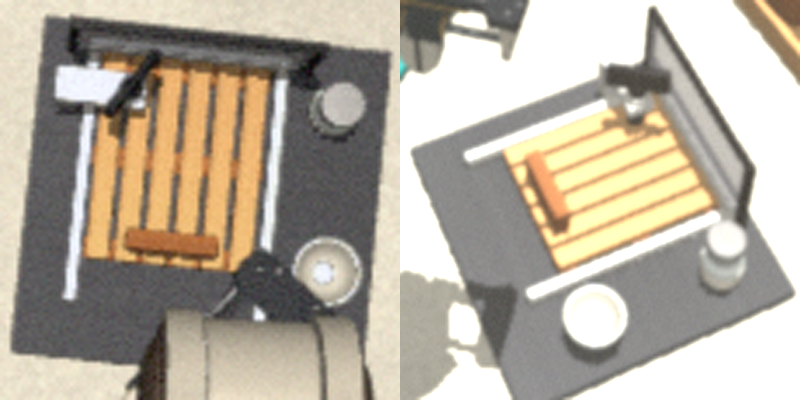

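The board sits against the stop (top part: rear edge at row ~60). The wings are turned from (112,107) to (157,58), the jar and dish have not moved, and the gripper is clear. Handing in.

```bash
python3 -c "
from bench import manip
print(manip.hand_in(),manip.current_clock())"
```

```text
the job is handed in; nothing more can be done
the job is handed in; nothing more can be done
```

The board is home against the back stop and clamped at about 20 N, estimated from the knob torque, with the gripper clear; I handed the job in at about 42 s, and no verdict was shown.

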